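# Load the pin jig and hold its spring plunger in the green band

## Robot

A 7-joint arm with a two-finger parallel gripper is mounted at the origin on a cart in front of the work surface, level with it; the furniture and walls round the work are solid. World frame = base frame: x ahead of the robot, y to its left, z up, the work surface at z = 0. Lengths are in m, angles in rad, forces in N, time in s.
With the tool pointing down it reaches from about 0.4 to 0.85 m from the base axis. Payload 10.4 kg.
Tool frame: the origin (TCP) lies midway between the tips of the shut fingers; the grasp point (between the pads) lies 19 mm behind it (r.tcp_to_grasp is the z of the grasp point in the tool frame, in m); z points along the fingers, x is the direction in which the jaws open and shut, and the axes are right-handed (so a half turn about z gives the same grasp; the last joint's range is limited). The gripper opens to 87 mm and grips with 3 to 60 N. Pads are 19 mm wide; open, the fingers measure 117 mm over their backs; the gripper's body (75 mm by 190 mm) begins 51 mm behind the grasp point.
Start: joints at [1.318, 0.332, -0.065, 1.46, 0.022, 1.35, -0.088], TCP at [0.142, -0.609, 0.223] pointing down, gripper open.
Joint ranges: [-2.6, 2.6], [-0.5, 2.12], [-1.47, 1.34], [0.16, 2.42], [-1.27, 4.41], [0.06, 2.06], [-2.6, 2.6]. Speed limits (rad/s): [2.22, 2.22, 2.79, 2.79, 3.14, 3.14, 3.14].

## Interface

Orientations are given as a unit quaternion [x, y, z, w].
In Python, from bench import r, camera, close_job gives the robot as it stands. The module is installed in compiled form; this text tells all that it offers.
- The arm moves only by the shell command python3 -m crank 'ROWS' [FORCE]. ROWS is JSON, a list of rows, each an object of numbers: "x", "y", "z": the shift along the tool's x, y, z scaled (see below); "ax", "ay", "az": the turn, a rotation vector about the tool's x, y, z scaled (see below); "claw": the closure, from -1 (fully open) to 1 (shut), so that 0 is half open. A call has exactly 5 rows; each row is the pose to reach, as a shift and turn from the pose commanded when the call began, along the tool's axes at that moment; what a row does not reach only later rows make up. The controller multiplies each number of a shift by 1 m and each number of a turn by 2 rad. A row lasts 1/12 s, in which the tool goes at most 41.7 mm and 7.16 degrees, less where a joint would pass 70% of its speed; a pose out of reach is approached as far as the arm can. A call with a number of a shift or a turn outside -1 to 1 is refused whole. A call with a gripper value outside its range is refused whole. The fingers move at their own pace and stop on an object; FORCE is the grip in N (left out, the last holds). Time passes only in rows, so rows that repeat a pose let the fingers close, or fill a call up. It gives the time, the measured TCP pose, the force and the opening at its end, in the units of the state.
- r.read_state(): the state, without advancing time (a new reading comes with each control period).
- camera(name): name is "scene" or "top" or "wrist"; returns a dict with "color" (384x512x3 uint8, blue, green, red), "fx", "fy", "cx", "cy" (pixels), "eye" and "orientation" of the camera in the world. Camera axes: x right, y down, z forward; pixel columns grow to the right and rows downward; lengths in m; the calibration is good to about 2 mm. A picture is of the moment at which its call begins. There is no depth.
- close_job(): hands the job in, once; it reports no verdict.
The state is a dict: "time": time; "joint_positions": joint angles; "joint_vel": joint speeds; "joint_torque": joint torques, N m; "ee_pos": TCP position; "eef_rot": TCP orientation; "ft_force": force on the tool from outside, world axes, zero at the start; "torque": the same for the moment, N m; "width": finger opening in m.
Only numpy, scipy, OpenCV 4.12 (cv2) and the standard library are available. Lean on these libraries where they do the work, as an engineer would, in place of code of your own. Each camera call takes 0.05 s, during which the arm holds its last target. There are 200 camera calls.

## Task

Load the drilling jig: take the two locating pins from the wooden rack one by one and drop the thick orange one into the jig's wide bore and the thin blue one into its narrow bore, each fully home with its collar flat on the block. Then press the jig's black spring plunger down with the fingers until its pointer stands in the green band of the scale (18 mm down), without letting it bottom out, keep it there for three seconds, and finish the program while still holding it there. Leave the tape measure, masking tape and paint tin where they are.

Things in the scene. Friction and masses are not known exactly. Their poses are not given: they have to be found in the camera images.
- jig: Fixed drilling jig, an aluminium block 100 x 265 x 40 mm (its x, y, z) on the bench; origin on the bench, 120 mm from its left and 145 mm from its right end; at yaw 0 y points to the robot's left. In its frame, mm: wide bore (0, 20), narrow bore (0, 85), plunger (0, -80). A blue housing 14 mm high lies on its top along the far edge, x 35 to 50.
- keeper (a joint): Slide of two steel keeper tongues that reach out of the blue housing towards the robot, their tops 54 mm above the bench. At 0 their ends lie 20 mm behind the bore axes; they slide out 0.45 mm per mm of plunger travel, over the pins' collars, 3 mm above them. Driven by the plunger; nothing to do by hand.
- scale (a point): Middle of the top edge of the upright scale plate right of the plunger (28 mm wide, 5 mm thick, 88 mm above the bench), 46 mm from the plunger's axis. Its colours face the robot: white, green, red from the top; an orange pointer hung from the plunger's head runs before it.
- bore_wide (a point): Centre of the mouth of the jig's wide bore, on the block's top face (40 mm above the bench): 22 mm diameter, through, chamfered 2 mm, for the thick pin. z up, axes as the jig's.
- bore_narrow (a point): Centre of the mouth of the jig's narrow bore, on the block's top face: 15 mm diameter, through, chamfered 2 mm, for the thin pin. z up, axes as the jig's.
- plunger (a joint): Travel of the black plunger straight down, m: 0 fully up (spring), 0.030 bottom stop. The pointer is in the green band from 0.013 to 0.023, middle 0.018 (white above, red below); from 0.0285 on it counts as bottomed. A spring pushes it up: about 4 N at the start of the travel, about 10 N in the middle of the green band, about 15 N at the bottom. It springs up when let go.
- plunger_top (a point): Centre of the top face of the plunger's round black head (head 42 mm diameter, flat top 36 mm diameter, 14 mm thick); it moves with the head. 109 mm above the bench when up, 91 mm in the middle of the green band.
- rack: Fixed wooden rack on the bench, block 70 x 140 x 40 mm (x, y, z), origin at the centre of its underside, with two 24 mm holes through it at (0, -34) and (0, 34) mm in which the two pins stand, in either order.
- thick_pin: Loose locating pin, upright: steel shank 20 mm diameter reaching 30 mm below the origin, orange collar 32 mm diameter from the origin to 6 mm above it, orange grip stem 14 mm diameter from 6 to 58 mm above it. Origin: centre of the underside of the collar; z along the pin, up towards the grip. About 0.1 kg.
- thin_pin: Loose locating pin as the thick one, but blue, and with a steel shank 13 mm in diameter. Origin: centre of the underside of the collar; z along the pin, up towards the grip.
- tape_measure: Bystander: yellow and black steel tape measure, 34 x 97 x 68 mm, origin under its centre. Leave alone.
- masking_tape: Bystander: beige roll of masking tape lying flat, 96 mm across, 25 mm high, origin under its centre. Leave alone.
- paint_tin: Bystander: closed red paint tin, 78 mm diameter and 78 mm high, origin under its centre. Leave alone.
Not all that is in view belongs to the job. There is more than one size of the thin_pin; the job needs the smallest. There is more than one size of the thick_pin; the one meant has the size given above.

How it is judged:
On the way, in this order (a step that is already met when the one before it is completed fails the run):
1. one of the pins is home in its own bore and let go, plunger still up (((horizontal distance between thick_pin and bore_wide below 0.004 m and z of thick_pin in the frame of bore_wide between -0.003 and 0.003 m and angle between thick_pin's own z axis and vertical below 0.08 rad and contact force between the fingers and thick_pin below 0.5 N and linear speed of thick_pin below 0.02 m/s) or (horizontal distance between thin_pin and bore_narrow below 0.004 m and z of thin_pin in the frame of bore_narrow between -0.003 and 0.003 m and angle between thin_pin's own z axis and vertical below 0.08 rad and contact force between the fingers and thin_pin below 0.5 N and linear speed of thin_pin below 0.02 m/s)) and value of joint plunger below 0.005 m), for 0.2 s.
2. both pins are home in their own bores and let go, plunger still up (horizontal distance between thick_pin and bore_wide below 0.004 m and z of thick_pin in the frame of bore_wide between -0.003 and 0.003 m and angle between each of thick_pin, thin_pin's own z axis and vertical below 0.08 rad and contact force between the fingers and thick_pin below 0.5 N and linear speed of each of thick_pin, thin_pin below 0.02 m/s and horizontal distance between thin_pin and bore_narrow below 0.004 m and z of thin_pin in the frame of bore_narrow between -0.003 and 0.003 m and contact force between the fingers and thin_pin below 0.5 N and value of joint plunger below 0.005 m), for 0.2 s.
3. the fingers hold the plunger in the green band for three seconds (value of joint plunger between 0.013 and 0.023 m and contact force between the fingers and jig above 4 N and horizontal distance between thick_pin and bore_wide below 0.004 m and z of thick_pin in the frame of bore_wide between -0.003 and 0.003 m and angle between each of thick_pin, thin_pin's own z axis and vertical below 0.08 rad and horizontal distance between thin_pin and bore_narrow below 0.004 m and z of thin_pin in the frame of bore_narrow between -0.003 and 0.003 m), for 2.5 s.
At the end, for the whole second after the job is handed in: The fingers press on the jig's plunger with more than 4 N and hold it between 13 and 23 mm of travel (green band); each pin stands in its own bore, within 4 mm of its axis, collar within 3 mm of the block's top, tilted under 0.08 rad, at rest and not touched by the fingers (all of step 3 and contact force between the fingers and thick_pin below 0.5 N and linear speed of each of thick_pin, thin_pin below 0.02 m/s and contact force between the fingers and thin_pin below 0.5 N); the arm keeps its last pose, push and grip.
It fails at once if the plunger is driven to its bottom stop (28.5 mm or more) (value of joint plunger above 0.0285 m).
It fails at once if the tape measure is moved more than 30 mm or tipped over (distance of tape_measure from where it was at the start of the episode above 0.03 m or angle between tape_measure's own z axis and vertical above 0.5 rad).
It fails at once if the roll of masking tape is moved more than 30 mm or tipped over (distance of masking_tape from where it was at the start of the episode above 0.03 m or angle between masking_tape's own z axis and vertical above 0.5 rad).
It fails at once if the paint tin is moved more than 30 mm or tipped over (distance of paint_tin from where it was at the start of the episode above 0.03 m or angle between paint_tin's own z axis and vertical above 0.5 rad).
It also fails if it takes over 72 s, if anything falls off the work surface, if the arm or the gripper's body presses on something with over 40 N, if the wrist force passes 120 N, or if a joint passes its speed limit or range.

## Working session

There is one attempt and no reset: what is moved stays moved. The work goes in short steps, Python scripts to look and compute and a shell command to move; the robot and the scene stay as the last step left them, time stands still between calls to the robot, and variables do not carry over. Pictures are saved under pics/ and viewed, about 8 in all and at most 12, crops included, and the job is handed in when it is done.

```bash
mkdir -p pics
cat > h.py <<'E'
import numpy as np,cv2
from scipy.spatial.transform import Rotation as R
from bench import r,camera
def ray(c,u,v):
    d=R.from_quat(c["orientation"]).apply([(u-c["cx"])/c["fx"],(v-c["cy"])/c["fy"],1]);return np.array(c["eye"]),d
def onz(c,u,v,z):
    e,d=ray(c,u,v);return e+d*(z-e[2])/d[2]
def px(c,p):
    q=R.from_quat(c["orientation"]).inv().apply(np.array(p)-c["eye"]);return c["fx"]*q[0]/q[2]+c["cx"],c["fy"]*q[1]/q[2]+c["cy"]
def st():
    s=r.read_state();print(round(s["time"],2),np.round(s["ee_pos"],4),np.round(s["eef_rot"],4),np.round(s["ft_force"],1),round(s["width"],4));return s
E
python3 - <<'E'
from h import *
import pickle
st();print(r.tcp_to_grasp)
for n in ("scene","top"):
    c=camera(n);pickle.dump(c,open(n+".pkl","wb"));cv2.imwrite(f"pics/{n}.png",c["color"]);print(n,c["eye"],c["orientation"],c["fx"],c["cx"],c["cy"])
E
```

```text
0.0 [ 0.1423 -0.6082  0.2218] [ 7.835e-01 -6.214e-01 -5.000e-04 -4.000e-04] [0.4 0.5 0.3] 0.087
-0.0187
scene [-0.07984846  0.48609947  0.68019245] [-0.41236989  0.79294265 -0.39877007  0.20536666] 350.3836289065733 252.05149229617425 190.41833334034595
top [0.4955482  0.06896147 1.19701075] [-0.70418052  0.70977045 -0.0165257   0.00908881] 356.34661987047673 254.09465062084686 191.65705963546333
```

View pics/top.png

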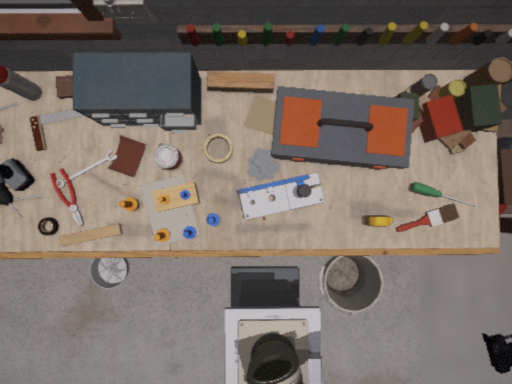

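View pics/scene.png

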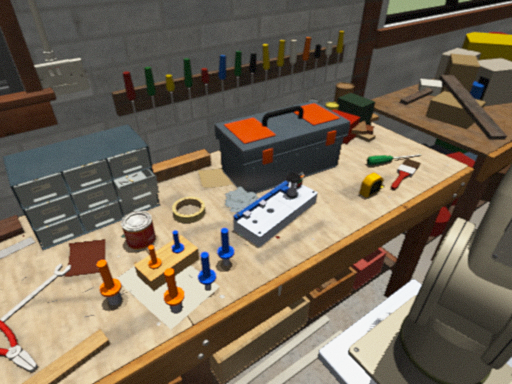

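The top view (robot at the bottom) shows the jig at (281,197) with the plunger at (303,190). The rack is at (175,197), with an orange pin at about (165,198) and a blue pin at about (185,195).

Other candidates stand loose: orange at (130,204) and (162,235), blue at (190,232) and (214,219). They look larger. The two in the rack fit the description, and I'll check their sizes in a crop.

Run:
```python
from h import *
import pickle
a=[]
for n,b in (("top",(105,170,235,250)),("scene",(90,220,250,320))):
    c=pickle.load(open(n+".pkl","rb"));im=c["color"];hsv=cv2.cvtColor(im,cv2.COLOR_BGR2HSV)
    for nm,lo,hi in (("or",(8,170,90),(22,255,255)),("bl",(105,150,60),(125,255,255))):
        m=cv2.inRange(hsv,lo,hi);k,l,s,ce=cv2.connectedComponentsWithStats(m)
        for i in range(1,k):
            x,y,w,h,A=s[i]
            if A>15 and b[0]<ce[i][0]<b[2]+130 and b[1]<ce[i][1]<b[3]: print(n,nm,x,y,w,h,A,np.round(ce[i],1), np.round(onz(c,*ce[i],.045),3) if n=="top" else "")
    if n=="top":
        hs=hsv; 
        for nm,lo,hi in (("housing",(105,100,60),(125,255,255)),):
            m=cv2.inRange(hs[165:225,230:330],lo,hi);q=cv2.findNonZero(m)
            rr=cv2.minAreaRect(q);p=cv2.boxPoints(rr)+[230,165];print(nm,rr,np.round([onz(c,*t,.054)[:2] for t in p],3).tolist())
        g=cv2.cvtColor(im,cv2.COLOR_BGR2GRAY)
    x0,y0,x1,y1=b;a.append(cv2.resize(im[y0:y1,x0:x1],None,fx=4,fy=4,interpolation=cv2.INTER_CUBIC)[:,:640])
c=pickle.load(open("top.pkl","rb"));j=cv2.resize(c["color"][165:225,230:335],None,fx=6,fy=6,interpolation=cv2.INTER_CUBIC)
out=cv2.resize(np.vstack([cv2.copyMakeBorder(q,0,0,0,640-q.shape[1],0) for q in (a[0],a[1],j)]),None,fx=.55,fy=.55) if 0 else None
cv2.imwrite("pics/a.png",np.vstack([np.pad(cv2.resize(a[0],None,fx=1,fy=1),((0,0),(0,0+800-a[0].shape[1]),(0,0)))[:,:800],np.zeros((0,800,3),np.uint8)]))
s=np.zeros((600,800,3),np.uint8);s[:240,:390]=cv2.resize(a[0],(390,240));s[:240,400:784]=cv2.resize(a[1],(384,240));s[240:600,:630]=j
cv2.imwrite("pics/comp.png",s)
```

```text
top or 161 197 7 6 27 [164.  199.7] [0.513 0.347 0.045]
top or 119 198 18 12 128 [129.2 203.7] [0.501 0.459 0.045]
top or 154 230 14 11 79 [161.3 235.8] [0.398 0.356 0.045]
top bl 181 191 8 7 33 [184.4 194.2] [0.531 0.282 0.045]
top bl 208 214 11 11 80 [212.4 219.3] [0.449 0.192 0.045]
top bl 184 227 11 11 89 [189.2 232.1] [0.409 0.266 0.045]
housing ((43.595664978027344, 21.240074157714844), (8.794587135314941, 70.05929565429688), 77.73522186279297) [[0.545, 0.107], [0.591, -0.114], [0.563, -0.119], [0.517, 0.101]]
scene or 147 244 15 25 203 [153.3 258.4] 
scene or 92 258 29 39 503 [106.8 279.4] 
scene or 172 265 136 84 812 [234.6 307.1] 
scene or 163 267 21 39 466 [172.1 288.6] 
scene or 315 272 40 25 123 [335.8 283.2] 
scene or 242 302 9 6 20 [246.2 304. ] 
scene bl 218 228 16 31 266 [225.  245.9] 
scene bl 172 231 12 22 122 [176.8 243.8] 
scene bl 198 252 18 33 305 [206.  270.8]
```

View pics/comp.png

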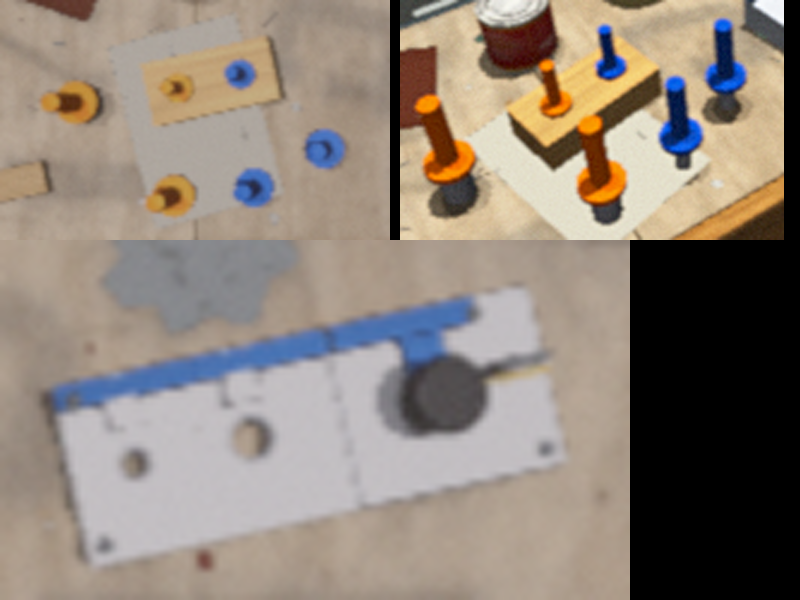

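In the enlarged crop, the rack pins have collars of about 10 px at 3.2 mm/px, or roughly 32 mm, which matches the given size. The loose orange pins measure about 50 mm and the loose blue ones about 42 mm, so those are oversize decoys. The bores show at (252.5,202.3) and (271.8,198) in the full top image, and the plunger head at (304.2,190.5).

```bash
cat >> h.py <<'E'
def go(x,y,z,yaw):
    "print shift (m) and turn (units of 2 rad) in tool axes to a tool-down pose whose tool x has this yaw (deg)"
    s=st();q=R.from_quat(s["eef_rot"]);a=np.radians(yaw)
    T=R.from_matrix(np.array([[np.cos(a),np.sin(a),0],[np.sin(a),-np.cos(a),0],[0,0,-1]]))
    print("shift",np.round(q.inv().apply(np.array([x,y,z])-s["ee_pos"]),4),"turn",np.round((q.inv()*T).as_rotvec()/2,4))
E
python3 - <<'E'
from h import *
import pickle
c=pickle.load(open("top.pkl","rb"))
n=onz(c,252.5,202.3,.04);w=onz(c,271.8,198,.04);p=onz(c,304.2,190.5,.109)
print(n,w,p,np.linalg.norm(n-w),np.linalg.norm((w-p)[:2]),np.degrees(np.arctan2(-(n-p)[0],(n-p)[1])))
print("pins",onz(c,164,199.3,.043),onz(c,185,194.5,.043))
go(.42,-.40,.25,-76.8)
E
```

```text
[0.50291069 0.06207598 0.04      ] [ 0.51637058 -0.00073426  0.04      ] [ 0.53729573 -0.09601009  0.109     ] 0.06423623482857987 0.09754663322214463 12.271177014825314
pins [0.51487126 0.34784422 0.043     ] [0.5298521  0.28013702 0.043     ]
0.1 [ 0.1423 -0.6082  0.2218] [ 7.835e-01 -6.214e-01 -5.000e-04 -4.000e-04] [-1.2  0.3 -0.3] 0.0872
shift [-0.1395 -0.3178 -0.028 ] turn [ 0.      0.0006 -0.0003]
```

```bash
R='x'; python3 -m crank '[{"x":-0.14,"y":-0.318,"z":-0.028,"claw":-1},{"x":-0.14,"y":-0.318,"z":-0.028,"claw":-1},{"x":-0.14,"y":-0.318,"z":-0.028,"claw":-1},{"x":-0.14,"y":-0.318,"z":-0.028,"claw":-1},{"x":-0.14,"y":-0.318,"z":-0.028,"claw":-1}]'; python3 -c "
from h import *
go(.45,-.04,.30,-78)"
```

```text
0.1 [ 0.1423 -0.6082  0.2218] [ 7.835e-01 -6.214e-01 -5.000e-04 -4.000e-04] [-1.2  0.3 -0.3] 0.0872
shift [-0.4833 -0.4291 -0.0776] turn [0.     0.0006 0.0102]schema error: expected keys x, y, z, ax, ay, az, claw
```

```bash
python3 -m crank '[{"x":-0.14,"y":-0.318,"z":-0.028,"ax":0,"ay":0,"az":0,"claw":-1},{"x":-0.14,"y":-0.318,"z":-0.028,"ax":0,"ay":0,"az":0,"claw":-1},{"x":-0.14,"y":-0.318,"z":-0.028,"ax":0,"ay":0,"az":0,"claw":-1},{"x":-0.14,"y":-0.318,"z":-0.028,"ax":0,"ay":0,"az":0,"claw":-1},{"x":-0.14,"y":-0.318,"z":-0.028,"ax":0,"ay":0,"az":0,"claw":-1}]'; python3 -c "
from h import *
go(.42,-.3,.28,-78)"
```

```text
time: 0.52
ee_pos: [0.3095, -0.4823, 0.2393]
eef_rot: [0.783, -0.621, -0.0, 0.0]
ft_force: [0.2, -0.0, 0.9]
width: 0.0872
0.52 [ 0.3095 -0.4823  0.2393] [ 7.834e-01 -6.215e-01 -2.000e-04  0.000e+00] [ 0.2 -0.   0.9] 0.0872
shift [-0.1523 -0.149  -0.0407] turn [0.0001 0.0001 0.0101]
```

```bash
python3 -m crank '[{"x":-0.152,"y":-0.149,"z":-0.04,"ax":0,"ay":0,"az":0.01,"claw":-1},{"x":-0.152,"y":-0.149,"z":-0.04,"ax":0,"ay":0,"az":0.01,"claw":-1},{"x":-0.152,"y":-0.149,"z":-0.04,"ax":0,"ay":0,"az":0.01,"claw":-1},{"x":-0.152,"y":-0.149,"z":-0.04,"ax":0,"ay":0,"az":0.01,"claw":-1},{"x":-0.152,"y":-0.149,"z":-0.04,"ax":0,"ay":0,"az":0.01,"claw":-1}]'
python3 -m crank '[{"x":-0.125,"y":-0.037,"z":-0.01,"ax":0,"ay":0,"az":0,"claw":-1},{"x":-0.125,"y":-0.037,"z":-0.01,"ax":0,"ay":0,"az":0,"claw":-1},{"x":-0.125,"y":-0.037,"z":-0.01,"ax":0,"ay":0,"az":0,"claw":-1},{"x":-0.125,"y":-0.037,"z":-0.01,"ax":0,"ay":0,"az":0,"claw":-1},{"x":-0.125,"y":-0.037,"z":-0.01,"ax":0,"ay":0,"az":0,"claw":-1}]'
python3 -m crank '[{"x":-0.125,"y":-0.037,"z":-0.01,"ax":0,"ay":0,"az":0,"claw":-1},{"x":-0.125,"y":-0.037,"z":-0.01,"ax":0,"ay":0,"az":0,"claw":-1},{"x":-0.125,"y":-0.037,"z":-0.01,"ax":0,"ay":0,"az":0,"claw":-1},{"x":-0.125,"y":-0.037,"z":-0.01,"ax":0,"ay":0,"az":0,"claw":-1},{"x":-0.125,"y":-0.037,"z":-0.01,"ax":0,"ay":0,"az":0,"claw":-1}]'
python3 -c "
from h import *
import pickle
c=camera('wrist');pickle.dump(c,open('wj.pkl','wb'));cv2.imwrite('pics/wj.png',c['color']);print(c['eye'],c['orientation'],c['fx'])
for p in ((.503,.062,.04),(.516,-.001,.04),(.537,-.096,.109)):print(px(c,p))
go(.43,.14,.28,-64)"
```

```text
time: 0.93
ee_pos: [0.4151, -0.3068, 0.278]
eef_rot: [0.777, -0.629, -0.0, 0.0]
ft_force: [1.7, -0.1, 0.5]
width: 0.0871
time: 1.35
ee_pos: [0.4254, -0.1759, 0.2883]
eef_rot: [0.779, -0.627, 0.001, 0.0]
ft_force: [0.3, -0.3, -0.6]
width: 0.0871
time: 1.77
ee_pos: [0.4353, -0.0472, 0.298]
eef_rot: [0.778, -0.628, 0.0, -0.0]
ft_force: [0.0, -0.4, -0.4]
width: 0.0869
[ 0.50005547 -0.03415589  0.46008411] [ 0.77233243 -0.623242   -0.0766537   0.09589697] 294.41830214253815
(np.float64(186.6966866344097), np.float64(95.09416127144033))
(np.float64(233.85795737958253), np.float64(95.56539487520588))
(np.float64(315.123146355212), np.float64(91.75375397126813))
1.82 [ 0.435  -0.0493  0.2977] [ 7.775e-01 -6.289e-01  1.000e-04  2.000e-04] [-0.2 -1.1  0.9] 0.0867
shift [-0.1862 -0.0346  0.0176] turn [ 1.000e-04 -2.000e-04 -1.216e-01]
```

View pics/wj.png

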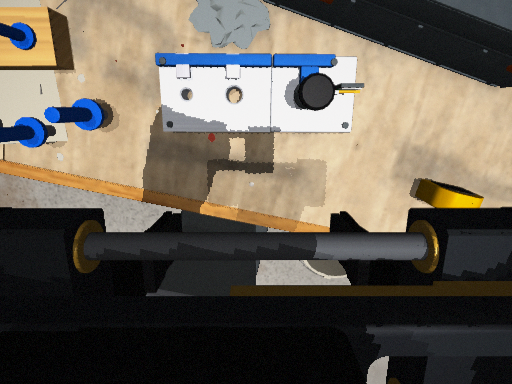

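The wrist view shows the bores at (187,94) and (234,95) and the plunger at (317,92). The prediction from the top view was (187,95), (234,96) and (315,92), so the two agree to 1–2 px. Next I move to look at the rack.

```bash
python3 -m crank '[{"x":-0.04,"y":-0.009,"z":0,"ax":0,"ay":0,"az":-0.05,"claw":-1},{"x":-0.08,"y":-0.018,"z":0,"ax":0,"ay":0,"az":-0.1,"claw":-1},{"x":-0.12,"y":-0.027,"z":0.005,"ax":0,"ay":0,"az":-0.16,"claw":-1},{"x":-0.16,"y":-0.037,"z":0.009,"ax":0,"ay":0,"az":-0.22,"claw":-1},{"x":-0.19,"y":-0.044,"z":0.009,"ax":0,"ay":0,"az":-0.288,"claw":-1}]'
python3 -c "
from h import *
go(.44,.25,.28,-45)"
```

```text
time: 2.23
ee_pos: [0.4385, 0.147, 0.288]
eef_rot: [0.923, -0.386, -0.0, 0.0]
ft_force: [0.5, 0.4, -0.0]
width: 0.0871
2.23 [0.4385 0.147  0.288 ] [ 9.227e-01 -3.856e-01 -3.000e-04  0.000e+00] [ 0.5  0.4 -0. ] 0.0871
shift [-0.0723 -0.0734  0.008 ] turn [ 0.0001  0.0003 -0.0032]
```

```bash
python3 -m crank '[{"x":-0.025,"y":-0.025,"z":0.008,"ax":0,"ay":0,"az":0,"claw":0},{"x":-0.05,"y":-0.05,"z":0.008,"ax":0,"ay":0,"az":0,"claw":0},{"x":-0.072,"y":-0.073,"z":0.008,"ax":0,"ay":0,"az":0,"claw":0},{"x":-0.072,"y":-0.073,"z":0.008,"ax":0,"ay":0,"az":0,"claw":0},{"x":-0.072,"y":-0.073,"z":0.008,"ax":0,"ay":0,"az":0,"claw":0}]' 30
python3 -c "
from h import *
import pickle
c=camera('wrist');pickle.dump(c,open('wr.pkl','wb'));cv2.imwrite('pics/wr.png',c['color'])
st()
for z in (.043,.098):
  for p in ((.515,.348,z),(.530,.280,z)):print(np.round(px(c,p),1))
"
```

```text
time: 2.65
ee_pos: [0.4409, 0.2483, 0.2798]
eef_rot: [0.922, -0.387, -0.001, 0.0]
ft_force: [0.4, 0.1, -0.6]
width: 0.0614
2.7 [0.4412 0.247  0.2799] [ 9.215e-01 -3.883e-01 -7.000e-04  4.000e-04] [-0.2 -0.3  0.7] 0.0571
[239.8  65.7]
[285.7  96.1]
[237.1  57.9]
[290.5  93.5]
```

View pics/wr.png

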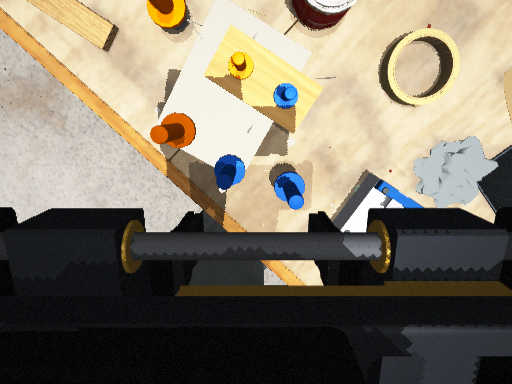

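The wrist view shows the orange rack pin's collar at (240,65) and stem top at (239,58), and the blue rack pin's collar at (286,96). These match the predicted pixels within about 1 px, and the four oversize pins stand clear. I go for the orange one.

```bash
python3 -c "
from h import *
go(.515,.348,.18,-45)"
```

```text
2.7 [0.4412 0.247  0.2799] [ 9.215e-01 -3.883e-01 -7.000e-04  4.000e-04] [-0.2 -0.3  0.7] 0.0571
shift [-0.0207 -0.1235  0.0998] turn [ 0.0006  0.0005 -0.0061]
```

```bash
python3 -m crank '[{"x":-0.007,"y":-0.04,"z":0.01,"ax":0,"ay":0,"az":-0.006,"claw":0},{"x":-0.014,"y":-0.08,"z":0.02,"ax":0,"ay":0,"az":-0.006,"claw":0},{"x":-0.021,"y":-0.1235,"z":0.035,"ax":0,"ay":0,"az":-0.006,"claw":0},{"x":-0.021,"y":-0.1235,"z":0.07,"ax":0,"ay":0,"az":-0.006,"claw":0},{"x":-0.021,"y":-0.1235,"z":0.1,"ax":0,"ay":0,"az":-0.006,"claw":0}]'
python3 -c "
from h import *
for i in range(3): go(.515,.348,.064,-45)
c=camera('wrist');cv2.imwrite('pics/wp.png',c['color']);print(px(c,(.515,.348,.098)))
"
```

```text
time: 3.12
ee_pos: [0.5156, 0.3497, 0.1778]
eef_rot: [0.924, -0.383, -0.001, 0.0]
ft_force: [0.4, -1.2, -0.2]
width: 0.0437
3.12 [0.5156 0.3497 0.1778] [ 9.239e-01 -3.827e-01 -7.000e-04  2.000e-04] [ 0.4 -1.2 -0.2] 0.0437
shift [0.0009 0.0016 0.1138] turn [0.0004 0.0005 0.    ]
3.12 [0.5156 0.3497 0.1778] [ 9.239e-01 -3.827e-01 -7.000e-04  2.000e-04] [ 0.4 -1.2 -0.2] 0.0437
shift [0.0009 0.0016 0.1138] turn [0.0004 0.0005 0.    ]
3.12 [0.5156 0.3497 0.1778] [ 9.239e-01 -3.827e-01 -7.000e-04  2.000e-04] [ 0.4 -1.2 -0.2] 0.0437
shift [0.0009 0.0016 0.1138] turn [0.0004 0.0005 0.    ]
(np.float64(255.50219911436602), np.float64(193.6847735118511))
```

View pics/wp.png

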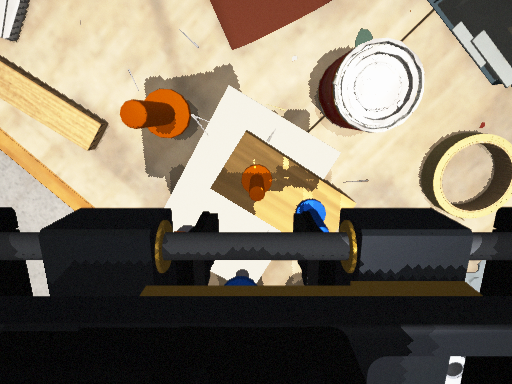

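The orange stem top is at (257,193), against a predicted (255.5,194), and it sits between the open fingers. I descend and grip.

```bash
python3 -m crank '[{"x":0.001,"y":0.0015,"z":0.03,"ax":0,"ay":0,"az":0,"claw":0},{"x":0.001,"y":0.0015,"z":0.06,"ax":0,"ay":0,"az":0,"claw":0},{"x":0.001,"y":0.0015,"z":0.09,"ax":0,"ay":0,"az":0,"claw":0},{"x":0.001,"y":0.0015,"z":0.113,"ax":0,"ay":0,"az":0,"claw":0},{"x":0.001,"y":0.0015,"z":0.113,"ax":0,"ay":0,"az":0,"claw":0}]'
python3 -m crank '[{"x":0,"y":0,"z":0,"ax":0,"ay":0,"az":0,"claw":1},{"x":0,"y":0,"z":0,"ax":0,"ay":0,"az":0,"claw":1},{"x":0,"y":0,"z":0,"ax":0,"ay":0,"az":0,"claw":1},{"x":0,"y":0,"z":0,"ax":0,"ay":0,"az":0,"claw":1},{"x":0,"y":0,"z":0,"ax":0,"ay":0,"az":0,"claw":1}]' 30
```

```text
time: 3.58
ee_pos: [0.5132, 0.3433, 0.0635]
eef_rot: [0.923, -0.384, -0.001, 0.004]
ft_force: [0.3, -0.8, -0.1]
width: 0.0434
time: 4.0
ee_pos: [0.514, 0.3485, 0.069]
eef_rot: [0.924, -0.382, 0.001, -0.001]
ft_force: [0.6, 1.3, -0.1]
width: 0.0184
```

```bash
python3 -m crank '[{"x":0,"y":0,"z":0,"ax":0,"ay":0,"az":0,"claw":1},{"x":0,"y":0,"z":0,"ax":0,"ay":0,"az":0,"claw":1},{"x":0,"y":0,"z":0,"ax":0,"ay":0,"az":0,"claw":1},{"x":0,"y":0,"z":0,"ax":0,"ay":0,"az":0,"claw":1},{"x":0,"y":0,"z":-0.005,"ax":0,"ay":0,"az":0,"claw":1}]'
python3 -m crank '[{"x":0,"y":0,"z":-0.02,"ax":0,"ay":0,"az":0,"claw":1},{"x":0,"y":0,"z":-0.04,"ax":0,"ay":0,"az":0,"claw":1},{"x":0,"y":0,"z":-0.06,"ax":0,"ay":0,"az":0,"claw":1},{"x":0,"y":0,"z":-0.09,"ax":0,"ay":0,"az":0,"claw":1},{"x":0,"y":0,"z":-0.12,"ax":0,"ay":0,"az":0,"claw":1}]'
python3 -c "
from h import *
go(.49,.1,.19,-45)"
```

```text
time: 4.42
ee_pos: [0.5131, 0.3479, 0.0721]
eef_rot: [0.924, -0.382, -0.0, 0.001]
ft_force: [0.2, 0.4, -1.8]
width: 0.0131
time: 4.83
ee_pos: [0.5126, 0.3479, 0.1933]
eef_rot: [0.924, -0.382, -0.001, 0.001]
ft_force: [0.4, 0.6, -1.2]
width: 0.0133
4.83 [0.5126 0.3479 0.1933] [ 9.243e-01 -3.818e-01 -7.000e-04  8.000e-04] [ 0.4  0.6 -1.2] 0.0133
shift [0.1589 0.1916 0.0035] turn [0.001  0.0003 0.001 ]
```

```bash
python3 -m crank '[{"x":0.022,"y":0.026,"z":0,"ax":0,"ay":0,"az":0.03,"claw":1},{"x":0.045,"y":0.053,"z":0,"ax":0,"ay":0,"az":0.08,"claw":1},{"x":0.07,"y":0.08,"z":0,"ax":0,"ay":0,"az":0.14,"claw":1},{"x":0.095,"y":0.11,"z":0,"ax":0,"ay":0,"az":0.2,"claw":1},{"x":0.124,"y":0.142,"z":0,"ax":0,"ay":0,"az":0.26,"claw":1}]'
python3 -c "
from h import *
go(.516,-.001,.15,-78)"
```

```text
time: 5.25
ee_pos: [0.5, 0.1607, 0.1926]
eef_rot: [0.793, -0.609, -0.0, 0.0]
ft_force: [1.3, -0.4, -0.6]
width: 0.013
5.25 [0.5    0.1607 0.1926] [ 7.935e-01 -6.086e-01 -4.000e-04  0.000e+00] [ 1.3 -0.4 -0.6] 0.013
shift [0.1604 0.0264 0.0425] turn [0.0003 0.0003 0.0264]
```

```bash
python3 -m crank '[{"x":0.035,"y":0.006,"z":0,"ax":0,"ay":0,"az":0.0264,"claw":1},{"x":0.075,"y":0.012,"z":0,"ax":0,"ay":0,"az":0.0264,"claw":1},{"x":0.115,"y":0.019,"z":0.01,"ax":0,"ay":0,"az":0.0264,"claw":1},{"x":0.15,"y":0.025,"z":0.03,"ax":0,"ay":0,"az":0.0264,"claw":1},{"x":0.1604,"y":0.0264,"z":0.042,"ax":0,"ay":0,"az":0.0264,"claw":1}]'
python3 -m crank '[{"x":0,"y":0,"z":0,"ax":0,"ay":0,"az":0,"claw":1},{"x":0,"y":0,"z":0,"ax":0,"ay":0,"az":0,"claw":1},{"x":0,"y":0,"z":0,"ax":0,"ay":0,"az":0,"claw":1},{"x":0,"y":0,"z":0,"ax":0,"ay":0,"az":0,"claw":1},{"x":0,"y":0,"z":0,"ax":0,"ay":0,"az":0,"claw":1}]'
python3 -c "
from h import *
import pickle
go(.516,-.001,.15,-78)
C={n:camera(n) for n in ('wrist','scene')};pickle.dump(C,open('ins.pkl','wb'))
e=r.read_state()['ee_pos'];print(e)
c=C['scene'];u,v=px(c,e);print('tcp',u,v,'bore',px(c,(.516,-.001,.04)))
u,v=int(u),int(v)+10;a=cv2.resize(c['color'][v-40:v+60,u-50:u+50],None,fx=4,fy=4,interpolation=cv2.INTER_CUBIC);print('crop',u-50,v-40)
w=C['wrist'];print('bore',px(w,(.516,-.001,.04)),px(w,(.503,.062,.04)))
b=w['color'][:300,150:350];b=cv2.resize(b,None,fx=2,fy=2)[200:,:];
cv2.imwrite('pics/ins.png',np.hstack([a,b]))
"
```

```text
time: 5.67
ee_pos: [0.5173, -0.0068, 0.1492]
eef_rot: [0.776, -0.63, 0.0, 0.001]
ft_force: [-0.2, -0.4, -1.8]
width: 0.013
time: 6.08
ee_pos: [0.5182, 0.0015, 0.1515]
eef_rot: [0.779, -0.627, 0.0, -0.0]
ft_force: [-0.0, 0.4, -1.2]
width: 0.0131
6.08 [0.5182 0.0015 0.1515] [ 7.793e-01 -6.267e-01  4.000e-04 -4.000e-04] [-0.   0.4 -1.2] 0.0131
shift [0.002  0.0027 0.0015] turn [-0.0006 -0.0001  0.0034]
[0.51803444 0.00094839 0.15124523]
tcp 271.19849306229776 177.32502445179674 bore (np.float64(270.777075928481), np.float64(209.6176189732332))
crop 221 147
bore (np.float64(256.35602643298347), np.float64(186.64989472633607)) (np.float64(189.16665702375934), np.float64(185.85851990232356))
```

View pics/ins.png

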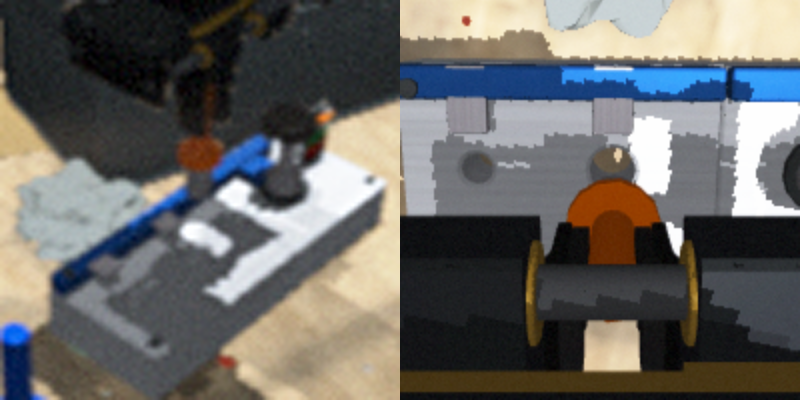

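The scene crop shows the pin held upright above the jig. In the wrist crop the wide bore centres at about image (256,183) and the narrow one at (189,183.5), with the collar centred on column 256.5 in line with the bore. I'll measure the remaining offset numerically.

Run:
```python
from h import *
import pickle
C=pickle.load(open('ins.pkl','rb'));w=C['wrist'];im=w['color'];hsv=cv2.cvtColor(im,cv2.COLOR_BGR2HSV)
m=cv2.inRange(hsv,(5,150,60),(22,255,255));m[:180]=0;m[215:]=0
ys,xs=np.nonzero(m);rows=range(ys.min(),212,3)
pts=[(f(xs[ys==y]),y) for y in rows for f in (np.min,np.max)];pts=np.array(pts,float)
for zc in (.128,.130,.132):
    P=np.array([onz(w,u+.0,v,zc)[:2] for u,v in pts])
    # circle lsq
    A=np.c_[2*P,np.ones(len(P))];s=np.linalg.lstsq(A,(P**2).sum(1),rcond=None)[0];print('collar',zc,s[:2],'rad',np.sqrt(s[2]+s[:2]@s[:2]))
g=cv2.cvtColor(im,cv2.COLOR_BGR2GRAY)
cv2.imwrite('pics/g.png',im)
for u0,v0 in ((189,184),):
    sub=g[v0-14:v0+14,u0-14:u0+14];print(np.array2string(sub[::2,::2]))
for rowz in (174,177,180): print(rowz,g[rowz,238:276])
print(g[164:188,256])
print('narrow',onz(w,189,183.5,.04),'wide far edge',onz(w,256,172.5,.04),r.read_state()['ee_pos'])
```

```text
collar 0.128 [ 0.54274961 -0.05004382] rad 0.057350262123652504
collar 0.13 [ 0.54318102 -0.04934581] rad 0.0567323486499627
collar 0.132 [ 0.54361243 -0.04864781] rad 0.05611443517627488
[[116 118 117 118 178 181 179 128 181 178 180 179 180 181]
 [114 113 112 115 113 110 120 114 115 172 174 171 123 174]
 [121 118 119 118 119 121 119 116 119 120 130 122 120 119]
 [117 116 120 118  95  93  87  88  92 112 118 121 119 117]
 [114 113 116  95  85  75  71  74  73  83 109 115 114 111]
 [120 120 107  91  70  73  76  76  75  74  90 116 118 116]
 [120 119 103  77  68  71  76  76  75  79  77 100 182 183]
 [116 115  98  71  71  75  80  78  75  78  82 100 113 113]
 [117 116 104  89  72  79  81  80  82  73  77 105 113 114]
 [117 118 111 106  76  76  80  82  80  78  92 106 121 117]
 [114 115 118 104 108  88  78  79  77  92 105 114 114 118]
 [119 116 118 120 111 112 112 112 109 109 115 118 114 119]
 [114 118 117 117 120 118 114 118 116 116 119 118 116 115]
 [116 117 117 118 116 117 115 114 114 114 117 111 110 113]]
174 [116 119 115 113 114 118 116 116 114 114 108  95  95  92  89  89  93  89
  87  92 202 175 125  92  99 104 121 254 254 254 254 254 254 254 254 254
 254 254]
177 [118 116 114 115 115 118 117 108  92  92  90  91  88  88  87  91  88  89
  92 212 210 210 209  85  85  86 102 197 209 247 254 254 254 254 254 254
 254 254]
180 [120 117 117 117 112 112 101  95  72  92  92  91  93  87  89  87  88  89
  87  90 207 207  83  84  83  84  83  77 141 204 211 253 254 254 253 254
 254 254]
[150 146 136 173 180 180 182 178 105  92  87  86  93  92  92  88  87  85
  86  85  85  91  82  72]
narrow [0.50526079 0.06252859 0.04      ] wide far edge [0.52941637 0.00229701 0.04      ] [0.51803444 0.00094839 0.15124523]
```

Run:
```python
from h import *
import pickle
C=pickle.load(open('ins.pkl','rb'));w=C['wrist'];im=w['color'].astype(int)
m=(im[...,2]-im[...,0]>60)
P=[]
for v in range(186,216,3):
    x=np.nonzero(m[v,225:290])[0]+225
    if len(x)>3:
        print(v,x.min(),x.max(),len(x))
        if v<209:P+=[(x.min()-.5,v),(x.max()+.5,v)]
from scipy.optimize import least_squares
for zc in (.126,.130,.134):
    Q=np.array([onz(w,u,v,zc)[:2] for u,v in P]);s=least_squares(lambda p:np.hypot(*(Q-p).T)-.016,[.518,.001]);print(zc,s.x,np.sqrt(2*s.cost/len(Q)))
# scene: collar blob and shank
c=C['scene'];b=c['color'].astype(int);k=(b[...,2]-b[...,0]>50)
for v in range(178,192): 
    x=np.nonzero(k[v,255:285])[0]+255; print(v,(x.min(),x.max()) if len(x) else '',end=' ')
print([ (z,np.round(px(c,(.518,.001,z)),1)) for z in (.094,.124,.130)])
```

```text
189 257 260 4
192 245 267 23
195 240 271 32
198 238 274 37
201 236 276 41
204 234 277 44
207 234 278 45
210 233 279 47
213 236 275 26
0.126 [5.19556429e-01 4.64075482e-04] 0.00029104349207731715
0.13 [0.52043836 0.0006625 ] 0.00039553653063150834
0.134 [0.52132183 0.00086128] 0.0004994317027052413
178  179  180  181 (np.int64(269), np.int64(273)) 182 (np.int64(267), np.int64(274)) 183 (np.int64(266), np.int64(275)) 184 (np.int64(266), np.int64(275)) 185 (np.int64(266), np.int64(275)) 186 (np.int64(266), np.int64(275)) 187 (np.int64(266), np.int64(274)) 188 (np.int64(267), np.int64(273)) 189 (np.int64(269), np.int64(272)) 190  191 (np.int64(264), np.int64(266)) [(0.094, array([270.4, 194.4])), (0.124, array([270.8, 185.6])), (0.13, array([270.9, 183.8]))]
```

Measured in the same wrist image, the pin axis is at (.520,.001) and the wide bore at about (.518,-.001). I correct by 2 mm, lower the pin and watch the force.

```bash
python3 -m crank '[{"x":0.001,"y":0.0023,"z":0.015,"ax":0,"ay":0,"az":0.002,"claw":1},{"x":0.001,"y":0.0023,"z":0.03,"ax":0,"ay":0,"az":0.002,"claw":1},{"x":0.001,"y":0.0023,"z":0.04,"ax":0,"ay":0,"az":0.002,"claw":1},{"x":0.001,"y":0.0023,"z":0.05,"ax":0,"ay":0,"az":0.002,"claw":1},{"x":0.001,"y":0.0023,"z":0.05,"ax":0,"ay":0,"az":0.002,"claw":1}]'
python3 -m crank '[{"x":0,"y":0,"z":0.004,"ax":0,"ay":0,"az":0,"claw":1},{"x":0,"y":0,"z":0.008,"ax":0,"ay":0,"az":0,"claw":1},{"x":0,"y":0,"z":0.012,"ax":0,"ay":0,"az":0,"claw":1},{"x":0,"y":0,"z":0.016,"ax":0,"ay":0,"az":0,"claw":1},{"x":0,"y":0,"z":0.02,"ax":0,"ay":0,"az":0,"claw":1}]'
python3 -c "
from h import *
go(.516,-.001,.067,-78)"
```

```text
time: 6.6
ee_pos: [0.5148, -0.0013, 0.099]
eef_rot: [0.777, -0.629, -0.001, 0.001]
ft_force: [-0.2, -0.1, -1.5]
width: 0.0134
time: 7.02
ee_pos: [0.5161, -0.0007, 0.0807]
eef_rot: [0.778, -0.629, 0.0, -0.001]
ft_force: [-1.0, 5.1, 1.2]
width: 0.013
7.02 [ 0.5161 -0.0007  0.0807] [ 7.775e-01 -6.289e-01  1.000e-04 -5.000e-04] [-1.   5.1  1.2] 0.013
shift [0.0003 0.0002 0.0137] turn [-0.0004  0.0003  0.0006]
```

```bash
python3 -m crank '[{"x":-0.0007,"y":0,"z":0.003,"ax":0,"ay":0,"az":0,"claw":1},{"x":-0.0007,"y":0,"z":0.006,"ax":0,"ay":0,"az":0,"claw":1},{"x":-0.0007,"y":0,"z":0.009,"ax":0,"ay":0,"az":0,"claw":1},{"x":-0.0007,"y":0,"z":0.011,"ax":0,"ay":0,"az":0,"claw":1},{"x":-0.0007,"y":0,"z":0.012,"ax":0,"ay":0,"az":0,"claw":1}]'
python3 -m crank '[{"x":0,"y":0,"z":0.0,"ax":0,"ay":0,"az":0,"claw":0.6},{"x":0,"y":0,"z":0.0,"ax":0,"ay":0,"az":0,"claw":0.2},{"x":0,"y":0,"z":0,"ax":0,"ay":0,"az":0,"claw":0},{"x":0,"y":0,"z":0,"ax":0,"ay":0,"az":0,"claw":0},{"x":0,"y":0,"z":0,"ax":0,"ay":0,"az":0,"claw":0}]'
python3 -m crank '[{"x":0,"y":0,"z":0.0,"ax":0,"ay":0,"az":0,"claw":0},{"x":0,"y":0,"z":0.0,"ax":0,"ay":0,"az":0,"claw":0},{"x":0,"y":0,"z":0,"ax":0,"ay":0,"az":0,"claw":0},{"x":0,"y":0,"z":-0.02,"ax":0,"ay":0,"az":0,"claw":0},{"x":0,"y":0,"z":-0.05,"ax":0,"ay":0,"az":0,"claw":0}]'
python3 -m crank '[{"x":0,"y":0,"z":-0.03,"ax":0,"ay":0,"az":0,"claw":0},{"x":0,"y":0,"z":-0.06,"ax":0,"ay":0,"az":0,"claw":0},{"x":0,"y":0,"z":-0.06,"ax":0,"ay":0,"az":0,"claw":0},{"x":0,"y":0,"z":-0.06,"ax":0,"ay":0,"az":0,"claw":0},{"x":0,"y":0,"z":-0.06,"ax":0,"ay":0,"az":0,"claw":0}]'
python3 -c "
from h import *
go(.50,.14,.18,-61)
c=camera('wrist');s=camera('scene');t=camera('top')
a=cv2.resize(s['color'][150:270,210:340],(520,480),interpolation=cv2.INTER_CUBIC)
t=cv2.resize(c['color'][120:280,190:320],(260,320))
o=np.zeros((480,780,3),np.uint8);o[:,:520]=a;o[:320,520:]=t;cv2.imwrite('pics/home1.png',o)
"
```

```text
time: 7.43
ee_pos: [0.5158, -0.0005, 0.0685]
eef_rot: [0.777, -0.629, -0.0, -0.0]
ft_force: [-0.3, 4.8, 0.6]
width: 0.0135
time: 7.85
ee_pos: [0.5157, -0.0014, 0.0688]
eef_rot: [0.777, -0.629, 0.0, 0.0]
ft_force: [0.2, 0.6, -0.2]
width: 0.036
time: 8.27
ee_pos: [0.5137, -0.0009, 0.117]
eef_rot: [0.777, -0.629, -0.002, 0.001]
ft_force: [0.4, -0.9, 0.3]
width: 0.0433
time: 8.68
ee_pos: [0.5154, -0.001, 0.1782]
eef_rot: [0.777, -0.629, -0.0, 0.0]
ft_force: [-0.7, 0.7, -0.6]
width: 0.0435
8.68 [ 0.5154 -0.001   0.1782] [ 7.773e-01 -6.292e-01 -0.000e+00  3.000e-04] [-0.7  0.7 -0.6] 0.0435
shift [-0.1411 -0.0143 -0.0018] turn [ 3.000e-04 -1.000e-04 -1.482e-01]
```

View pics/home1.png

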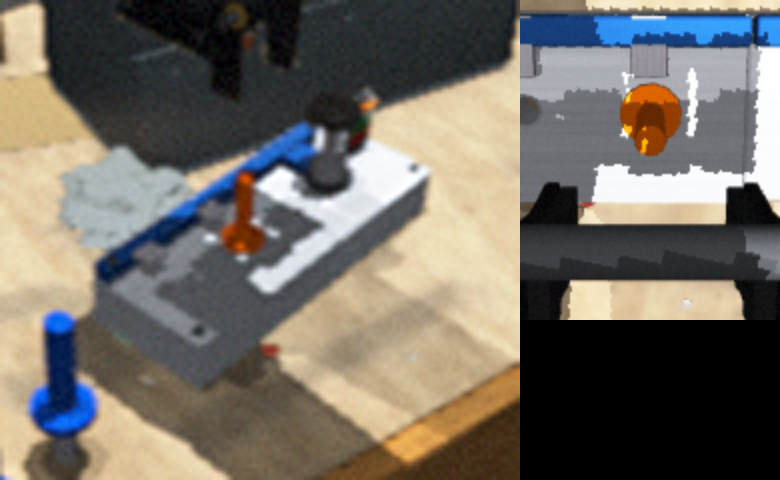

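The orange pin stands upright, collar flat on the block and centred in the wide bore, with the fingers clear. Next is the blue rack pin.

```bash
python3 -m crank '[{"x":-0.03,"y":-0.008,"z":-0.01,"ax":0,"ay":0,"az":0,"claw":0},{"x":-0.06,"y":-0.016,"z":-0.01,"ax":0,"ay":0,"az":0,"claw":0},{"x":-0.09,"y":-0.024,"z":-0.01,"ax":0,"ay":0,"az":0,"claw":0},{"x":-0.12,"y":-0.032,"z":-0.01,"ax":0,"ay":0,"az":0,"claw":0},{"x":-0.15,"y":-0.04,"z":-0.01,"ax":0,"ay":0,"az":0,"claw":0}]'
python3 -m crank '[{"x":-0.03,"y":-0.008,"z":0,"ax":0,"ay":0,"az":0,"claw":0},{"x":-0.06,"y":-0.016,"z":0,"ax":0,"ay":0,"az":0,"claw":0},{"x":-0.09,"y":-0.024,"z":0,"ax":0,"ay":0,"az":0,"claw":0},{"x":-0.122,"y":-0.033,"z":0,"ax":0,"ay":0,"az":0,"claw":0},{"x":-0.122,"y":-0.033,"z":0,"ax":0,"ay":0,"az":0,"claw":0}]'
python3 -m crank '[{"x":0,"y":0,"z":0.0,"ax":0,"ay":0,"az":0,"claw":0},{"x":0,"y":0,"z":0.0,"ax":0,"ay":0,"az":0,"claw":0},{"x":0,"y":0,"z":0,"ax":0,"ay":0,"az":0,"claw":0},{"x":0,"y":0,"z":0,"ax":0,"ay":0,"az":0,"claw":0},{"x":0,"y":0,"z":0,"ax":0,"ay":0,"az":0,"claw":0}]'
python3 -c "
from h import *
go(.530,.280,.064,-78)
c=camera('wrist');im=c['color'].astype(int);m=((im[...,0]-im[...,2]>70)).astype(np.uint8);k,l,s,ce=cv2.connectedComponentsWithStats(m)
for i in range(1,k):
  if s[i][4]>60: print(s[i],ce[i])
print(px(c,(.53,.28,.046)),px(c,(.53,.28,.098)))
cv2.imwrite('pics/wb.png',c['color'][100:300,150:400])
"
```

```text
time: 9.25
ee_pos: [0.523, 0.1555, 0.1879]
eef_rot: [0.777, -0.629, -0.0, 0.0]
ft_force: [0.4, 0.1, -0.9]
width: 0.0436
time: 9.67
ee_pos: [0.5277, 0.2876, 0.1877]
eef_rot: [0.78, -0.626, -0.002, -0.001]
ft_force: [-0.9, 1.3, 0.2]
width: 0.0428
time: 10.08
ee_pos: [0.5308, 0.2792, 0.1887]
eef_rot: [0.777, -0.63, 0.0, 0.0]
ft_force: [0.3, 0.4, 0.9]
width: 0.0438
10.08 [0.5308 0.2792 0.1887] [ 7.768e-01 -6.298e-01  3.000e-04  2.000e-04] [0.3 0.4 0.9] 0.0438
shift [-0.001   0.0006  0.1247] turn [-0.     -0.0003 -0.0006]
[239 163  29  34 556] [252.41906475 177.8381295 ]
[ 415  198   97   13 1086] [464.3480663  203.63996317]
[226 264  36  21 478] [243.46861925 274.43096234]
(np.float64(253.41030387796138), np.float64(177.47085402187935)) (np.float64(253.09038405887267), np.float64(190.0025430550282))
```

View pics/wb.png

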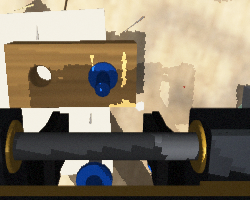

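The blue pin's collar is centred at about (253.5,177), against a predicted (253.4,177.5), and lies between the fingers. The empty hole in the rack is where the orange pin stood. I descend and grip.

```bash
python3 -m crank '[{"x":-0.001,"y":0,"z":0.03,"ax":0,"ay":0,"az":0,"claw":0},{"x":-0.001,"y":0,"z":0.06,"ax":0,"ay":0,"az":0,"claw":0},{"x":-0.001,"y":0,"z":0.09,"ax":0,"ay":0,"az":0,"claw":0},{"x":-0.001,"y":0,"z":0.115,"ax":0,"ay":0,"az":0,"claw":0},{"x":-0.001,"y":0,"z":0.121,"ax":0,"ay":0,"az":0,"claw":0}]'
python3 -m crank '[{"x":0,"y":0,"z":0,"ax":0,"ay":0,"az":0,"claw":0},{"x":0,"y":0,"z":0,"ax":0,"ay":0,"az":0,"claw":1},{"x":0,"y":0,"z":0,"ax":0,"ay":0,"az":0,"claw":1},{"x":0,"y":0,"z":0,"ax":0,"ay":0,"az":0,"claw":1},{"x":0,"y":0,"z":0,"ax":0,"ay":0,"az":0,"claw":1}]' 30
python3 -m crank '[{"x":0,"y":0,"z":0,"ax":0,"ay":0,"az":0,"claw":1},{"x":0,"y":0,"z":0,"ax":0,"ay":0,"az":0,"claw":1},{"x":0,"y":0,"z":0,"ax":0,"ay":0,"az":0,"claw":1},{"x":0,"y":0,"z":0,"ax":0,"ay":0,"az":0,"claw":1},{"x":0,"y":0,"z":0,"ax":0,"ay":0,"az":0,"claw":1}]'
python3 -m crank '[{"x":0,"y":0,"z":-0.02,"ax":0,"ay":0,"az":0,"claw":1},{"x":0,"y":0,"z":-0.04,"ax":0,"ay":0,"az":0,"claw":1},{"x":0,"y":0,"z":-0.06,"ax":0,"ay":0,"az":0,"claw":1},{"x":0,"y":0,"z":-0.09,"ax":0,"ay":0,"az":0,"claw":1},{"x":0,"y":0,"z":-0.12,"ax":0,"ay":0,"az":0,"claw":1}]'
python3 -c "
from h import *
go(.503,.0625,.155,-78)"
```

```text
time: 10.55
ee_pos: [0.5284, 0.2794, 0.0637]
eef_rot: [0.777, -0.629, -0.001, 0.003]
ft_force: [-0.2, -0.2, -0.3]
width: 0.0435
time: 10.97
ee_pos: [0.5309, 0.2818, 0.0691]
eef_rot: [0.777, -0.629, 0.001, -0.001]
ft_force: [-0.1, -0.4, 0.9]
width: 0.0244
time: 11.38
ee_pos: [0.5304, 0.2816, 0.0681]
eef_rot: [0.777, -0.629, 0.0, -0.0]
ft_force: [0.3, 0.4, 4.3]
width: 0.013
time: 11.8
ee_pos: [0.5295, 0.281, 0.1881]
eef_rot: [0.777, -0.629, -0.0, 0.001]
ft_force: [0.7, 1.3, 0.5]
width: 0.0131
11.8 [0.5295 0.281  0.1881] [ 7.774e-01 -6.290e-01 -5.000e-04  9.000e-04] [0.7 1.3 0.5] 0.0131
shift [0.2082 0.0714 0.0333] turn [ 0.001  -0.0002  0.0004]
```

```bash
python3 -m crank '[{"x":0.025,"y":0.009,"z":0,"ax":0,"ay":0,"az":0,"claw":1},{"x":0.055,"y":0.019,"z":0,"ax":0,"ay":0,"az":0,"claw":1},{"x":0.085,"y":0.029,"z":0,"ax":0,"ay":0,"az":0,"claw":1},{"x":0.115,"y":0.04,"z":0,"ax":0,"ay":0,"az":0,"claw":1},{"x":0.14,"y":0.048,"z":0,"ax":0,"ay":0,"az":0,"claw":1}]'
python3 -m crank '[{"x":0.025,"y":0.009,"z":0,"ax":0,"ay":0,"az":0,"claw":1},{"x":0.05,"y":0.017,"z":0.01,"ax":0,"ay":0,"az":0,"claw":1},{"x":0.068,"y":0.0235,"z":0.025,"ax":0,"ay":0,"az":0,"claw":1},{"x":0.068,"y":0.0235,"z":0.033,"ax":0,"ay":0,"az":0,"claw":1},{"x":0.068,"y":0.0235,"z":0.033,"ax":0,"ay":0,"az":0,"claw":1}]'
python3 -m crank '[{"x":0,"y":0,"z":0,"ax":0,"ay":0,"az":0,"claw":1},{"x":0,"y":0,"z":0,"ax":0,"ay":0,"az":0,"claw":1},{"x":0,"y":0,"z":0,"ax":0,"ay":0,"az":0,"claw":1},{"x":0,"y":0,"z":0,"ax":0,"ay":0,"az":0,"claw":1},{"x":0,"y":0,"z":0,"ax":0,"ay":0,"az":0,"claw":1}]'
python3 - <<'E'
from h import *
import pickle
from scipy.optimize import least_squares
go(.503,.0625,.155,-78)
w=camera('wrist');pickle.dump(w,open('ins2.pkl','wb'));im=w['color'].astype(int)
e=r.read_state()['ee_pos']
m=(im[...,0]-im[...,2]>40);P=[]
u0=int(px(w,(e[0],e[1],.13))[0])
for v in range(186,216,3):
    x=np.nonzero(m[v,u0-32:u0+32])[0]+u0-32
    if len(x)>3:
        print(v,x.min(),x.max(),len(x))
        if 192<=v<209 and len(x)>.8*(x.max()-x.min()):P+=[(x.min()-.5,v),(x.max()+.5,v)]
Q=np.array([onz(w,u,v,e[2]-.027+.006)[:2] for u,v in P]);s=least_squares(lambda p:np.hypot(*(Q-p).T)-.016,e[:2]);print('collar',s.x,np.sqrt(2*s.cost/len(Q)))
print('bores px',px(w,(.503,.0625,.04)),px(w,(.516,-.001,.04)))
u,v=map(int,px(w,(.503,.0625,.04)));print('crop',u-40,v-30)
cv2.imwrite('pics/ins2.png',cv2.resize(w['color'][v-30:v+40,u-40:u+110],None,fx=5,fy=5,interpolation=cv2.INTER_CUBIC))
E
```

```text
time: 12.22
ee_pos: [0.5117, 0.132, 0.1873]
eef_rot: [0.777, -0.63, -0.0, 0.001]
ft_force: [0.8, -1.0, -0.3]
width: 0.0133
time: 12.63
ee_pos: [0.5023, 0.0617, 0.1528]
eef_rot: [0.777, -0.63, -0.001, 0.001]
ft_force: [0.5, 0.8, -1.5]
width: 0.0135
time: 13.05
ee_pos: [0.5038, 0.0637, 0.1551]
eef_rot: [0.778, -0.629, 0.0, -0.0]
ft_force: [-1.1, -0.3, 0.2]
width: 0.013
13.05 [0.5038 0.0637 0.1551] [ 7.776e-01 -6.288e-01  2.000e-04 -2.000e-04] [-1.1 -0.3  0.2] 0.013
shift [0.001  0.001  0.0001] turn [-0.0003 -0.      0.0007]
192 251 259 8
195 244 267 24
198 239 271 33
201 236 274 39
204 235 275 41
207 233 276 44
210 232 278 47
213 236 267 25
collar [0.50435574 0.06311359] 0.0003306811922100791
bores px (np.float64(255.34224870382732), np.float64(184.05109033488006)) (np.float64(322.2132691646473), np.float64(184.59301553680936))
crop 215 154
```

View pics/ins2.png

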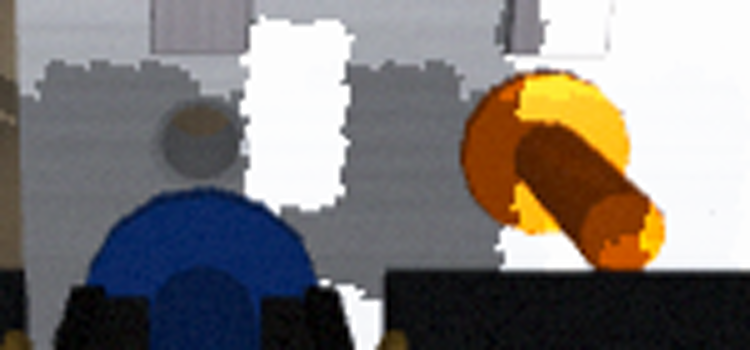

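Run:
```python
from h import *
import pickle
from scipy.optimize import least_squares
w=pickle.load(open('ins2.pkl','rb'));im=w['color'].astype(int)
g=im.sum(2)/3
print(px(w,(.503,.0625,.04)),px(w,(.516,-.001,.04)),px(w,(.516,-.001,.046)))
m=(im[...,2]-im[...,0]>60);m[:,:300]=0
P=[]
for v in range(166,205,2):
    x=np.nonzero(m[v])[0]
    if len(x)>3 and v<196: P.append((x.min()-.5,v)); 
    if len(x)>3 and v<184: P.append((x.max()+.5,v))
Q=np.array([onz(w,u,v,.046)[:2] for u,v in P]);s=least_squares(lambda p:np.hypot(*(Q-p).T)-.016,(.516,-.001),loss='soft_l1',f_scale=.0005);print('orange',s.x,s.cost,np.round(s.fun*1000,1))
print('narrow',onz(w,255,181.5,.04))
for v in (176,179,182,185,188): print(v,g[v,240:270].astype(int))
```

```text
(np.float64(255.34224870382732), np.float64(184.05109033488006)) (np.float64(322.2132691646473), np.float64(184.59301553680936)) (np.float64(323.60700362369334), np.float64(186.09052448440866))
orange [ 5.17675544e-01 -4.94114068e-04] 1.4130672890381395e-06 [-0.1 -0.1  0.1 -0.3  0.2 -0.7  0.3 -0.7 -0.1 -0.2  0.7 -0.1 -0.   0.3
 -0.5  0.1  0.2  0.2 -0.5 -0.9 -0.1 -0.7]
narrow [0.50541184 0.06335316 0.04      ]
176 [109 108 107 109 110 107 107 108  92  86  78  70  68  69  66  67  71  70
  69  80  87  85 114 252 252 252 252 252 252 252]
179 [115 113 111 115 115 111 100  95  72  69  67  61  64  67  67  69  69  68
  70  72  69  69  93 103 251 253 252 253 253 253]
182 [105 108 106 108 108  97  92  76  70  73  69  73  72  77  71  75  72  73
  73  70  70  68  77 180 197 252 252 252 252 252]
185 [110 110 111 109 111 103 102  96  69  73  73  73  78  76  74  73  75  76
  77  70  71  68  89 113 126 252 252 252 252 252]
188 [109 114 111 111 107 107 107 105  99  97  86  74  76  73  74  75  74  74
  74  87  97  97  96 114 250 252 251 251 251 252]
```

The narrow bore measures about (.505,.063), from the direct view averaged with the seated orange pin, and the blue pin's axis is at (.504,.063). They are aligned within 1 mm, so I lower it.

```bash
python3 -m crank '[{"x":0,"y":-0.0005,"z":0.015,"ax":0,"ay":0,"az":0,"claw":1},{"x":0,"y":-0.0005,"z":0.03,"ax":0,"ay":0,"az":0,"claw":1},{"x":0,"y":-0.0005,"z":0.045,"ax":0,"ay":0,"az":0,"claw":1},{"x":0,"y":-0.0005,"z":0.053,"ax":0,"ay":0,"az":0,"claw":1},{"x":0,"y":-0.0005,"z":0.053,"ax":0,"ay":0,"az":0,"claw":1}]'
python3 -m crank '[{"x":0,"y":0,"z":0.004,"ax":0,"ay":0,"az":0,"claw":1},{"x":0,"y":0,"z":0.008,"ax":0,"ay":0,"az":0,"claw":1},{"x":0,"y":0,"z":0.012,"ax":0,"ay":0,"az":0,"claw":1},{"x":0,"y":0,"z":0.016,"ax":0,"ay":0,"az":0,"claw":1},{"x":0,"y":0,"z":0.02,"ax":0,"ay":0,"az":0,"claw":1}]'
python3 -c "
from h import *
go(.504,.0625,.069,-78)"
```

```text
time: 13.52
ee_pos: [0.5031, 0.0631, 0.1003]
eef_rot: [0.777, -0.629, -0.001, 0.001]
ft_force: [-1.0, 0.1, -0.6]
width: 0.0132
time: 13.93
ee_pos: [0.5043, 0.0632, 0.0816]
eef_rot: [0.777, -0.629, 0.0, -0.0]
ft_force: [-0.0, 0.6, -0.6]
width: 0.0128
13.93 [0.5043 0.0632 0.0816] [ 7.773e-01 -6.292e-01  2.000e-04 -1.000e-04] [-0.   0.6 -0.6] 0.0128
shift [0.0006 0.0004 0.0126] turn [-0.0002 -0.0001  0.0002]
```

```bash
python3 -m crank '[{"x":0,"y":0,"z":0.003,"ax":0,"ay":0,"az":0,"claw":1},{"x":0,"y":0,"z":0.006,"ax":0,"ay":0,"az":0,"claw":1},{"x":0,"y":0,"z":0.009,"ax":0,"ay":0,"az":0,"claw":1},{"x":0,"y":0,"z":0.011,"ax":0,"ay":0,"az":0,"claw":1},{"x":0,"y":0,"z":0.012,"ax":0,"ay":0,"az":0,"claw":1}]'
python3 -m crank '[{"x":0,"y":0,"z":0.0,"ax":0,"ay":0,"az":0,"claw":0.6},{"x":0,"y":0,"z":0.0,"ax":0,"ay":0,"az":0,"claw":0.2},{"x":0,"y":0,"z":0,"ax":0,"ay":0,"az":0,"claw":0},{"x":0,"y":0,"z":0,"ax":0,"ay":0,"az":0,"claw":0},{"x":0,"y":0,"z":0,"ax":0,"ay":0,"az":0,"claw":0}]'
python3 -m crank '[{"x":0,"y":0,"z":0.0,"ax":0,"ay":0,"az":0,"claw":0},{"x":0,"y":0,"z":0.0,"ax":0,"ay":0,"az":0,"claw":0},{"x":0,"y":0,"z":0,"ax":0,"ay":0,"az":0,"claw":0},{"x":0,"y":0,"z":-0.02,"ax":0,"ay":0,"az":0,"claw":0},{"x":0,"y":0,"z":-0.05,"ax":0,"ay":0,"az":0,"claw":0}]'
python3 -m crank '[{"x":0,"y":0,"z":-0.03,"ax":0,"ay":0,"az":0,"claw":0},{"x":0,"y":0,"z":-0.06,"ax":0,"ay":0,"az":0,"claw":0},{"x":0,"y":0,"z":-0.08,"ax":0,"ay":0,"az":0,"claw":0},{"x":0,"y":0,"z":-0.08,"ax":0,"ay":0,"az":0,"claw":0},{"x":0,"y":0,"z":-0.08,"ax":0,"ay":0,"az":0,"claw":0}]'
python3 -c "
from h import *
go(.537,-.096,.2,-78)
c=camera('wrist');s=camera('scene')
a=cv2.resize(s['color'][150:270,210:340],(520,480),interpolation=cv2.INTER_CUBIC)
t=cv2.resize(c['color'][110:270,190:400],(280,213))
o=np.zeros((480,800,3),np.uint8);o[:,:520]=a;o[:213,520:]=t;cv2.imwrite('pics/home2.png',o)
"
```

```text
time: 14.35
ee_pos: [0.504, 0.0633, 0.0695]
eef_rot: [0.777, -0.629, -0.0, 0.0]
ft_force: [-0.1, 1.6, -1.2]
width: 0.013
time: 14.77
ee_pos: [0.5042, 0.0631, 0.0699]
eef_rot: [0.777, -0.629, 0.0, -0.0]
ft_force: [0.8, 0.1, 0.7]
width: 0.0367
time: 15.18
ee_pos: [0.5022, 0.0629, 0.1181]
eef_rot: [0.777, -0.629, -0.002, 0.001]
ft_force: [0.3, -0.1, 0.3]
width: 0.0432
time: 15.6
ee_pos: [0.5046, 0.0632, 0.2006]
eef_rot: [0.777, -0.629, 0.001, -0.0]
ft_force: [0.1, 0.5, -0.3]
width: 0.0432
15.6 [0.5046 0.0632 0.2006] [ 7.772e-01 -6.292e-01  1.000e-03 -5.000e-04] [ 0.1  0.5 -0.3] 0.0432
shift [0.1624 0.0015 0.0008] turn [-0.001  -0.0005  0.0001]
```

View pics/home2.png

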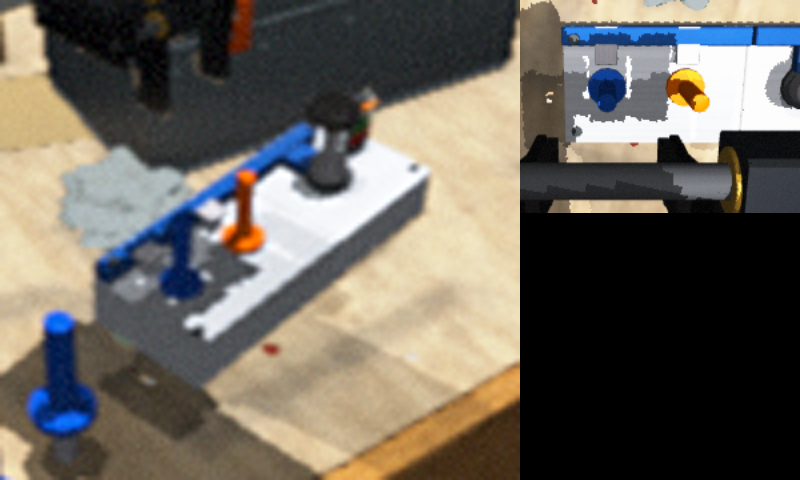

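Both pins stand upright with collars flat, blue in the narrow bore and orange in the wide one, and the plunger is up. Before pressing, I check how much room the gripper body has in front of the toolbox, using pictures already taken.

Run:
```python
from h import *
import pickle
t=pickle.load(open('top.pkl','rb'));w=pickle.load(open('wj.pkl','rb'));s=pickle.load(open('scene.pkl','rb'))
def edge(c,cols,r0,r1,down):
    g=cv2.cvtColor(c['color'],cv2.COLOR_BGR2GRAY)
    out=[]
    for u in cols:
        col=g[r0:r1,u].astype(int);d=np.nonzero(col<100)[0]
        out.append((u,r0+d.max()))
    return out
for c,cols,r0,r1 in ((t,(285,300,315,330,345,380),145,172),(w,(300,340,380,420,460,490),0,110)):
    for u,v in edge(c,cols,r0,r1,1): print(u,v,np.round(onz(c,u,v,0)[:2],3),np.round(onz(c,u,v,.15)[:2],3))
# scene: vertical above a face point
b=cv2.cvtColor(s['color'],cv2.COLOR_BGR2HSV)
for p in ((.60,-.02),(.60,-.1)):
    print(p,[ (z,np.round(px(s,(*p,z)))) for z in (0,.1,.15,.2)])
    for z in np.arange(0,.24,.02):
        u,v=map(int,np.round(px(s,(*p,z))));print(round(z,2),s['color'][v,u],end=' ')
    print()
```

```text
285 159 [ 0.648 -0.049] [ 0.629 -0.034]
300 161 [ 0.641 -0.1  ] [ 0.623 -0.079]
315 162 [ 0.638 -0.15 ] [ 0.62  -0.123]
330 164 [ 0.63  -0.201] [ 0.614 -0.167]
345 165 [ 0.627 -0.252] [ 0.61  -0.212]
380 168 [ 0.616 -0.37 ] [ 0.601 -0.315]
300 109 [ 0.52  -0.099] [ 0.513 -0.078]
340 89 [ 0.56 -0.15] [ 0.541 -0.112]
380 44 [ 0.631 -0.189] [ 0.589 -0.139]
420 59 [ 0.625 -0.252] [ 0.584 -0.181]
460 74 [ 0.618 -0.317] [ 0.579 -0.225]
490 85 [ 0.613 -0.366] [ 0.576 -0.258]
(0.6, -0.02) [(0, array([259., 203.])), (0.1, array([259., 176.])), (0.15, array([259., 162.])), (0.2, array([260., 146.]))]
0.0 [129 106  99] 0.02 [184 136 119] 0.04 [138 169 186] 0.06 [55 53 51] 0.08 [52 52 56] 0.1 [51 55 51] 0.12 [46 44 43] 0.14 [42 35 32] 0.16 [57 57 46] 0.18 [41 39 32] 0.2 [84 79 68] 0.22 [91 86 83] 
(0.6, -0.1) [(0, array([279., 194.])), (0.1, array([280., 168.])), (0.15, array([281., 154.])), (0.2, array([282., 139.]))]
0.0 [247 244 241] 0.02 [115  56  26] 0.04 [138  97  77] 0.06 [50 51 49] 0.08 [45 45 43] 0.1 [45 46 39] 0.12 [39 40 35] 0.14 [48 46 38] 0.16 [37 42 32] 0.18 [41 41 39] 0.2 [106  99  89] 0.22 [111 104  94]
```

The toolbox front is at x≈.64 beside the plunger, and both views agree on it. The gripper body's front corner will reach x≈.594, so there is room. I shut the fingers and go above the plunger at about (.538,-.097).

```bash
python3 -m crank '[{"x":0.035,"y":0,"z":0,"ax":0,"ay":0,"az":0,"claw":1},{"x":0.07,"y":0,"z":0,"ax":0,"ay":0,"az":0,"claw":1},{"x":0.11,"y":0.001,"z":0,"ax":0,"ay":0,"az":0,"claw":1},{"x":0.145,"y":0.001,"z":0,"ax":0,"ay":0,"az":0,"claw":1},{"x":0.1637,"y":0.001,"z":0.02,"ax":0,"ay":0,"az":0,"claw":1}]' 30
python3 -m crank '[{"x":0,"y":0,"z":0.03,"ax":0,"ay":0,"az":0,"claw":1},{"x":0,"y":0,"z":0.04,"ax":0,"ay":0,"az":0,"claw":1},{"x":0,"y":0,"z":0.04,"ax":0,"ay":0,"az":0,"claw":1},{"x":0,"y":0,"z":0.04,"ax":0,"ay":0,"az":0,"claw":1},{"x":0,"y":0,"z":0.04,"ax":0,"ay":0,"az":0,"claw":1}]'
python3 -m crank '[{"x":0,"y":0,"z":0,"ax":0,"ay":0,"az":0,"claw":1},{"x":0,"y":0,"z":0,"ax":0,"ay":0,"az":0,"claw":1},{"x":0,"y":0,"z":0,"ax":0,"ay":0,"az":0,"claw":1},{"x":0,"y":0,"z":0,"ax":0,"ay":0,"az":0,"claw":1},{"x":0,"y":0,"z":0,"ax":0,"ay":0,"az":0,"claw":1}]'
python3 - <<'E'
from h import *
go(.538,-.097,.115,-78)
w=camera('wrist');s=camera('scene');e=r.read_state()['ee_pos']
print(px(w,(.538,-.097,.109)),px(w,e))
g=cv2.cvtColor(w['color'],cv2.COLOR_BGR2GRAY)
u,v=map(int,px(w,(.538,-.097,.109)));print('v',v)
o=np.zeros((560,800,3),np.uint8);a=cv2.resize(w['color'][100:310,150:380],(460,420));o[:420,:460]=a
u,v=map(int,px(s,e));a=cv2.resize(s['color'][v-35:v+45,u-40:u+40],(340,340),interpolation=cv2.INTER_CUBIC);o[:340,460:]=a
cv2.imwrite('pics/pl.png',o)
m=(g<75);m[:140]=0
for v in range(150,215,5):
    x=np.nonzero(m[v,215:300])[0]+215;print(v,(x.min(),x.max(),len(x)) if len(x) else '')
E
```

```text
time: 16.12
ee_pos: [0.5385, -0.1023, 0.1809]
eef_rot: [0.776, -0.631, 0.002, -0.0]
ft_force: [1.3, -0.1, -0.2]
width: 0.018
time: 16.53
ee_pos: [0.5378, -0.096, 0.141]
eef_rot: [0.778, -0.628, 0.001, -0.0]
ft_force: [-0.4, 0.3, 1.2]
width: 0.0004
time: 16.95
ee_pos: [0.5373, -0.0971, 0.1401]
eef_rot: [0.777, -0.629, 0.0, -0.0]
ft_force: [-1.0, -0.5, 0.0]
width: 0.0003
16.95 [ 0.5373 -0.0971  0.1401] [ 7.773e-01 -6.291e-01  3.000e-04 -0.000e+00] [-1.  -0.5  0. ] 0.0003
shift [ 0.     -0.0007  0.0251] turn [-0.0002 -0.0002  0.0003]
(np.float64(253.9082412566055), np.float64(210.27222838361695)) (np.float64(253.59281496972528), np.float64(228.34539722352932))
v 210
150 (np.int64(242), np.int64(269), 28)
155 (np.int64(242), np.int64(269), 28)
160 (np.int64(242), np.int64(268), 27)
165 (np.int64(242), np.int64(261), 20)
170 (np.int64(242), np.int64(263), 22)
175 (np.int64(239), np.int64(299), 36)
180 (np.int64(236), np.int64(299), 40)
185 (np.int64(235), np.int64(299), 48)
190 (np.int64(232), np.int64(298), 49)
195 (np.int64(229), np.int64(281), 53)
200 (np.int64(227), np.int64(289), 61)
205 (np.int64(227), np.int64(284), 58)
210 (np.int64(215), np.int64(299), 85)
```

```bash
python3 -m crank '[{"x":0.001,"y":-0.002,"z":0.01,"ax":0,"ay":0,"az":0,"claw":1},{"x":0.001,"y":-0.002,"z":0.018,"ax":0,"ay":0,"az":0,"claw":1},{"x":0.001,"y":-0.002,"z":0.022,"ax":0,"ay":0,"az":0,"claw":1},{"x":0.001,"y":-0.002,"z":0.026,"ax":0,"ay":0,"az":0,"claw":1},{"x":0.001,"y":-0.002,"z":0.028,"ax":0,"ay":0,"az":0,"claw":1}]'
python3 -m crank '[{"x":0,"y":0,"z":0.002,"ax":0,"ay":0,"az":0,"claw":1},{"x":0,"y":0,"z":0.004,"ax":0,"ay":0,"az":0,"claw":1},{"x":0,"y":0,"z":0.006,"ax":0,"ay":0,"az":0,"claw":1},{"x":0,"y":0,"z":0.007,"ax":0,"ay":0,"az":0,"claw":1},{"x":0,"y":0,"z":0.007,"ax":0,"ay":0,"az":0,"claw":1}]'
python3 -c "
from h import *
st()"
```

```text
time: 17.47
ee_pos: [0.539, -0.0975, 0.1108]
eef_rot: [0.777, -0.629, -0.001, 0.0]
ft_force: [-0.6, -0.4, 0.2]
width: 0.0006
time: 17.88
ee_pos: [0.5393, -0.0976, 0.105]
eef_rot: [0.777, -0.629, 0.0, 0.0]
ft_force: [-3.2, 0.8, 5.5]
width: 0.0003
17.88 [ 0.5393 -0.0976  0.105 ] [ 7.773e-01 -6.291e-01  0.000e+00  2.000e-04] [-3.2  0.8  5.5] 0.0003
```

```bash
python3 -m crank '[{"x":0,"y":0,"z":0.002,"ax":0,"ay":0,"az":0,"claw":1},{"x":0,"y":0,"z":0.004,"ax":0,"ay":0,"az":0,"claw":1},{"x":0,"y":0,"z":0.006,"ax":0,"ay":0,"az":0,"claw":1},{"x":0,"y":0,"z":0.008,"ax":0,"ay":0,"az":0,"claw":1},{"x":0,"y":0,"z":0.008,"ax":0,"ay":0,"az":0,"claw":1}]'
python3 -m crank '[{"x":0,"y":0,"z":0.002,"ax":0,"ay":0,"az":0,"claw":1},{"x":0,"y":0,"z":0.004,"ax":0,"ay":0,"az":0,"claw":1},{"x":0,"y":0,"z":0.006,"ax":0,"ay":0,"az":0,"claw":1},{"x":0,"y":0,"z":0.006,"ax":0,"ay":0,"az":0,"claw":1},{"x":0,"y":0,"z":0.006,"ax":0,"ay":0,"az":0,"claw":1}]'
python3 - <<'E'
from h import *
st()
s=camera('scene');w=camera('wrist')
o=np.zeros((560,800,3),np.uint8)
o[:480,:480]=cv2.resize(s['color'][145:225,245:325],(480,480),interpolation=cv2.INTER_CUBIC)
u,v=map(int,px(w,(.545,-.13,.09)));print(u,v)
o[:320,480:]=cv2.resize(w['color'][120:280,200:360],(320,320),interpolation=cv2.INTER_CUBIC);cv2.imwrite('pics/press.png',o)
E
```

```text
time: 18.3
ee_pos: [0.5395, -0.0976, 0.0972]
eef_rot: [0.777, -0.629, 0.0, 0.0]
ft_force: [-3.0, 1.6, 7.2]
width: 0.0009
time: 18.72
ee_pos: [0.5395, -0.0976, 0.0916]
eef_rot: [0.777, -0.629, 0.0, 0.0]
ft_force: [-4.6, 0.9, 9.7]
width: 0.0003
18.72 [ 0.5395 -0.0976  0.0916] [ 7.773e-01 -6.291e-01  3.000e-04  1.000e-04] [-4.6  0.9  9.7] 0.0003
308 229
```

View pics/press.png

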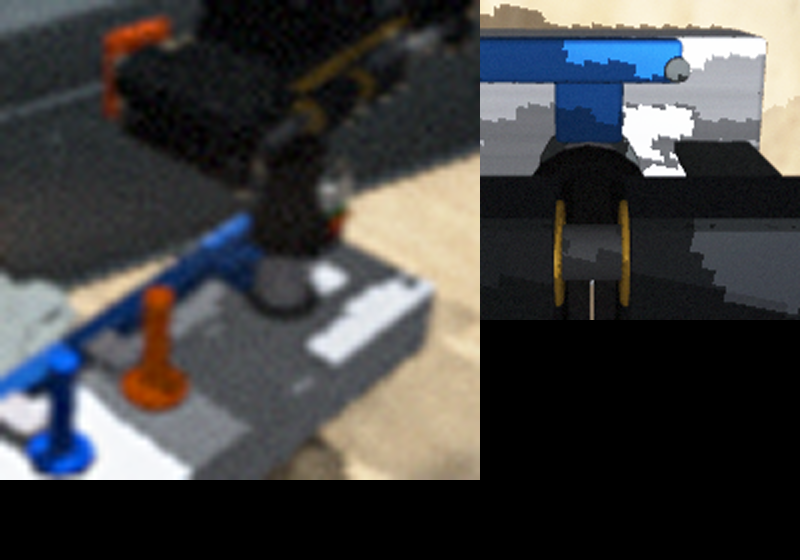

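The fingers press the head with both pins still seated. The pointer is mostly hidden by the hand. TCP height gives 109−91.6 = 17.4 mm of travel, and 9.7 N agrees with the 10 N stated for mid-band. I hold for more than 3 s.

```bash
python3 -m crank '[{"x":0,"y":0,"z":0,"ax":0,"ay":0,"az":0,"claw":1},{"x":0,"y":0,"z":0,"ax":0,"ay":0,"az":0,"claw":1},{"x":0,"y":0,"z":0,"ax":0,"ay":0,"az":0,"claw":1},{"x":0,"y":0,"z":0,"ax":0,"ay":0,"az":0,"claw":1},{"x":0,"y":0,"z":0,"ax":0,"ay":0,"az":0,"claw":1}]'
python3 -m crank '[{"x":0,"y":0,"z":0,"ax":0,"ay":0,"az":0,"claw":1},{"x":0,"y":0,"z":0,"ax":0,"ay":0,"az":0,"claw":1},{"x":0,"y":0,"z":0,"ax":0,"ay":0,"az":0,"claw":1},{"x":0,"y":0,"z":0,"ax":0,"ay":0,"az":0,"claw":1},{"x":0,"y":0,"z":0,"ax":0,"ay":0,"az":0,"claw":1}]'
python3 -m crank '[{"x":0,"y":0,"z":0,"ax":0,"ay":0,"az":0,"claw":1},{"x":0,"y":0,"z":0,"ax":0,"ay":0,"az":0,"claw":1},{"x":0,"y":0,"z":0,"ax":0,"ay":0,"az":0,"claw":1},{"x":0,"y":0,"z":0,"ax":0,"ay":0,"az":0,"claw":1},{"x":0,"y":0,"z":0,"ax":0,"ay":0,"az":0,"claw":1}]'
python3 -m crank '[{"x":0,"y":0,"z":0,"ax":0,"ay":0,"az":0,"claw":1},{"x":0,"y":0,"z":0,"ax":0,"ay":0,"az":0,"claw":1},{"x":0,"y":0,"z":0,"ax":0,"ay":0,"az":0,"claw":1},{"x":0,"y":0,"z":0,"ax":0,"ay":0,"az":0,"claw":1},{"x":0,"y":0,"z":0,"ax":0,"ay":0,"az":0,"claw":1}]' >/dev/null
python3 -m crank '[{"x":0,"y":0,"z":0,"ax":0,"ay":0,"az":0,"claw":1},{"x":0,"y":0,"z":0,"ax":0,"ay":0,"az":0,"claw":1},{"x":0,"y":0,"z":0,"ax":0,"ay":0,"az":0,"claw":1},{"x":0,"y":0,"z":0,"ax":0,"ay":0,"az":0,"claw":1},{"x":0,"y":0,"z":0,"ax":0,"ay":0,"az":0,"claw":1}]' >/dev/null
python3 -m crank '[{"x":0,"y":0,"z":0,"ax":0,"ay":0,"az":0,"claw":1},{"x":0,"y":0,"z":0,"ax":0,"ay":0,"az":0,"claw":1},{"x":0,"y":0,"z":0,"ax":0,"ay":0,"az":0,"claw":1},{"x":0,"y":0,"z":0,"ax":0,"ay":0,"az":0,"claw":1},{"x":0,"y":0,"z":0,"ax":0,"ay":0,"az":0,"claw":1}]' >/dev/null
python3 -m crank '[{"x":0,"y":0,"z":0,"ax":0,"ay":0,"az":0,"claw":1},{"x":0,"y":0,"z":0,"ax":0,"ay":0,"az":0,"claw":1},{"x":0,"y":0,"z":0,"ax":0,"ay":0,"az":0,"claw":1},{"x":0,"y":0,"z":0,"ax":0,"ay":0,"az":0,"claw":1},{"x":0,"y":0,"z":0,"ax":0,"ay":0,"az":0,"claw":1}]' >/dev/null
python3 -m crank '[{"x":0,"y":0,"z":0,"ax":0,"ay":0,"az":0,"claw":1},{"x":0,"y":0,"z":0,"ax":0,"ay":0,"az":0,"claw":1},{"x":0,"y":0,"z":0,"ax":0,"ay":0,"az":0,"claw":1},{"x":0,"y":0,"z":0,"ax":0,"ay":0,"az":0,"claw":1},{"x":0,"y":0,"z":0,"ax":0,"ay":0,"az":0,"claw":1}]' >/dev/null
python3 -m crank '[{"x":0,"y":0,"z":0,"ax":0,"ay":0,"az":0,"claw":1},{"x":0,"y":0,"z":0,"ax":0,"ay":0,"az":0,"claw":1},{"x":0,"y":0,"z":0,"ax":0,"ay":0,"az":0,"claw":1},{"x":0,"y":0,"z":0,"ax":0,"ay":0,"az":0,"claw":1},{"x":0,"y":0,"z":0,"ax":0,"ay":0,"az":0,"claw":1}]'
python3 -c "
from h import *
from bench import close_job
s=st()
if .0885<s['ee_pos'][2]<.0945 and 7<s['ft_force'][2]<13: print(close_job())
else: print('check')"
```

```text
time: 19.23
ee_pos: [0.5395, -0.0976, 0.0917]
eef_rot: [0.777, -0.629, 0.0, 0.0]
ft_force: [-5.1, 1.5, 9.4]
width: 0.0004
time: 19.65
ee_pos: [0.5395, -0.0976, 0.0917]
eef_rot: [0.777, -0.629, 0.0, 0.0]
ft_force: [-4.8, 1.0, 10.6]
width: 0.0006
time: 20.07
ee_pos: [0.5395, -0.0976, 0.0917]
eef_rot: [0.777, -0.629, 0.0, 0.0]
ft_force: [-4.5, 0.8, 9.8]
width: 0.0004
time: 22.57
ee_pos: [0.5395, -0.0977, 0.0917]
eef_rot: [0.777, -0.629, 0.0, 0.0]
ft_force: [-5.0, 1.5, 8.2]
width: 0.0002
22.57 [ 0.5395 -0.0977  0.0917] [ 7.773e-01 -6.291e-01  3.000e-04  1.000e-04] [-5.   1.5  8.2] 0.0002
the job is handed in; nothing more can be done
None
```

Both rack pins are in their own bores: the thick orange one in the wide bore, the thin blue one in the narrow. I pressed the plunger with the shut fingers, held it for about 3.8 s and handed the job in at 22.6 s, still holding it there.

**Pins:** close-up pictures after each release showed both pins upright with their collars flat on the block. They still looked seated in the picture taken while pressing. I did not measure collar height or tilt numerically. The oversize pins on the bench and the bystanders were left alone, and I took no final picture of the bystanders.

**Plunger:** the finger tips stood at 91.7 mm, which is about 17.3 mm of travel against the 18 mm middle of the band. The upward force was 8–10.6 N, where about 10 N is expected mid-band. A steady sideways force of about 5 N was also present.

**Not confirmed or disagreeing:** the hand hid the pointer, so I did not see it in the green band and infer that from height and force. Bore positions from the top and wrist cameras differed by 2–3 mm. I aligned each pin to its bore in the wrist view and both went in easily, with about 5 N of side force on the orange one and under 2 N on the blue.

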